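# Fit the riser leg and draw it up tight with its cam lock

## Task

The laptop riser lies upside down on the bench with one leg already fitted; fit the loose leg to its other end: slide it home so that its bolt and dowels go into the end of the board, then turn the cam lock clockwise by its wing, about half a turn, until its hook has drawn the leg up tight against the board. Work by feel and stop once it is tight: do not ram the leg, and do not force the cam on past tight, which crushes the wood. Leave the other things where they are and let go at the end.

Things in the scene. Friction and masses are not known exactly. Their poses are not given: they have to be found in the camera images.
- board: the riser's white laminated board, upside down and held fast to the bench: 200 (x) by 280 (y) by 24 mm thick. Origin under its centre, z up. Its end at y = +140 mm is bare and takes the loose leg; at the other end a like leg stands already fitted with its own cam closed (same wing; leave it).
- bore (a point): mouth of the bolt's slot, in the middle of the board's bare end face, 12 mm above the bench; axes as the board's. The slot is 12.5 mm wide (x), 17 mm high, bevelled, and runs along the board's y to the cam. Two dowel holes, 10.5 mm, lie 70 mm to either side of it (x), at the same height.
- cam (a joint): turn of the cam lock at the bare end, rad, growing CLOCKWISE seen from above. 0 = open: the hook's mouth faces the bare end, the wing lies along the board's x; starts within 0.2 of it. Steady drag about 0.1 N m; stays where left. It gets tight somewhere between 2.1 and 3.6 rad: the moment climbs over some 0.3 rad. 0.2 to 0.35 N m is well tight, over 0.45 crushes the wood. No stop until 4.0 rad.
- wing (a point): centre of the cam's grey wing, on the cam's upright axis, 35 mm above the bench. The wing is a finger bar 54 mm long (x, turning with the cam), 10 mm thick, 22 mm tall, standing on the board from 24 to 46 mm above the bench. The cam is a 39 mm steel disc sunk in the board, 50 mm (give or take 1) in from the bare end. Its hook catches the bolt if the leg is within 2 mm of the board.
- leg_mid (a point): centre of the loose white leg, 200 (x) by 22 (y) by 60 mm tall, about 0.2 kg, standing on the bench on its long edge; this point is 30 mm up. Its -y face carries the bolt and two dowels (8 mm thick, 18 long, at x = -70 and +70, 12 mm up) and goes against the board. Home: x = 0, y = +151 mm of the board, axes along the board's. It can be gripped across its thickness above the board's top.
- head (a point): the centre of the bolt's hammer head, an upright steel pin 10 mm thick and 14 mm tall, at the end of a 5 mm shank that stands out of the middle of the leg's -y face: 41.5 mm from that face, 12 mm above the leg's underside; axes as the leg's.
- spool: bystander: a reel of solder standing on the board, 52 mm across, 46 mm tall; origin under its centre
- module: bystander: a small circuit module lying on the board, 50 x 22 x 7 mm; origin under its centre
- driver: bystander: a screwdriver lying on the bench beyond the board; origin under its middle, x along it
- cutters: bystander: side cutters lying on the bench, 120 mm long; origin under their middle
- phone: bystander: a telephone lying on the bench, 148 x 72 x 9 mm; origin under its centre
- tin: bystander: a round tin of spare dowels, 60 mm across, 25 mm tall; origin under its centre
There are look-alikes about, which are no part of the job. Leave any pink look-alike of the part that bears leg_mid alone.

How it is judged:
On the way:
1. the leg is slid home with the cam still open: the bolt's head is inside the cam (horizontal distance between head and wing below 0.0135 m and value of joint cam below 0.6 rad), for 0.2 s.
At the end, for the whole second after the job is handed in: the cam is turned past 1.8 rad and at rest, and its hook holds the leg tight: flush against the board's end within 1.2 mm, square within 0.02 rad, upright within 0.03 rad, and pressed on it with more than 10 N (value of joint cam above 1.8 rad and contact force between leg and board above 10 N and y of leg_mid in the frame of board below 0.1522 m and angle between the x axis of leg_mid and the x axis of board, either way round below 0.02 rad and angle between leg_mid's own z axis and vertical below 0.03 rad and velocity of joint cam between -0.05 and 0.05 rad/s); the robot touches nothing.
It fails at once if the leg is rammed or drawn against the board with over 80 N (the wood is crushed) (contact force between leg and board above 80 N).
It fails at once if a bystander is moved by more than 20 mm (distance of any of spool, module, driver, cutters, phone, tin from where it was at the start of the episode above 0.02 m).
It also fails if it takes over 70 s, if anything falls off the work surface, if the arm or the gripper's body presses on something with over 40 N, if the wrist force passes 120 N, or if a joint passes its speed limit or range.

## Robot

A 6-joint arm with a two-finger parallel gripper is mounted at the origin on the work surface. World frame = base frame: x ahead of the robot, y to its left, z up, the work surface at z = 0. Lengths are in m, angles in rad, forces in N, time in s.
With the tool pointing down it reaches from about 0.325 to 0.9 m from the base axis. Payload 6.1 kg.
Tool frame: the origin (TCP) lies at the very end of the fingers, on their centre line; the grasp point (between the pads) lies 19 mm behind it; z points along the fingers, y is the line along which they close (so a half turn about z gives the same grasp; the last joint's range is limited). The gripper opens to 87 mm and grips with 3 to 60 N. Pads are 19 mm wide; open, the fingers measure 117 mm over their backs; the gripper's body (75 mm by 190 mm) begins 51 mm behind the grasp point.
Start: joints at [-0.126, 0.22, 1.526, -0, 1.395, -0.126], TCP at [0.625, -0, 0.223] pointing down, gripper open.
Joint ranges: [-2.98, 2.98], [-0.91, 2.08], [0.09, 2.57], [-1.24, 4.39], [0.2, 2.65], [-2.68, 2.68]. Speed limits (rad/s): [2.57, 2.57, 3.01, 3.14, 3.14, 3.14].

## Interface

Orientations are given as a rotation vector (axis times angle).
In Python, from station import read_state, snapshot, camera_params, hand_in gives the robot as it stands. The module is installed in compiled form; this text tells all that it offers.
- The arm moves only by the tool move_arm, never from a script. Its arguments are lists of equal length, an entry for each row: "dp": the shift along the world's x, y, z in m, a list of three; "turn": the turn, a rotation vector about the world's x, y, z in degrees, a list of three. In form: {"dp": [[tx, ty, tz], ...], "turn": [[wx, wy, wz], ...]}. A call has 1 to 10 rows; each row shifts and turns the commanded pose from where the row before left it; what a row does not reach is not made up. A row lasts 1/10 s, in which the tool goes at most 50 mm and 8.59 degrees, less where a joint would pass 70% of its speed; a pose out of reach is approached as far as the arm can. A call is refused whole if a number of a shift passes 0.05 or a number of a turn 8.59, either way. A call with a gripper value outside its range is refused whole. "fingers" is the opening, from 0 (shut) to 1 (fully open), set as the call begins (left out, the last holds). The fingers move at their own pace and stop on an object; the grip force is fixed at half the most. Time passes only in rows, so rows that do not move let the fingers close. It gives the time, the measured TCP pose, the force, the opening and the grip force at its end, in the units of the state.
- read_state(): the state, without advancing time (a new reading comes with each control period).
- snapshot(name): name is "scene" or "side" or "wrist"; returns (picture, depth): 384x512x3 uint8, blue, green, red; 384x512 float32, m along the optical axis (not along the pixel's ray), 0 where there is no reading.
- camera_params(name): a dict with "fx", "fy", "cx", "cy" (pixels), "distortion" ([k1, k2, p1, p2, k3] as OpenCV has them; the pictures are not rectified), "xyz" and "attitude" of the camera in the world. Camera axes: x right, y up, looking along -z (the intrinsics and any distortion apply to the point x, -y, -z); pixel columns grow to the right and rows downward; lengths in m; the calibration is good to about 2 mm. A picture is of the moment at which its call begins: read the wrist's pose just before it. camera_params takes no time and is no camera call; for the wrist camera it gives the pose at the moment of the call.
- hand_in(): hands the job in; it is judged then, once.
The state is a dict: "clock": time; "q": joint angles; "dq": joint speeds; "joint_torque": joint torques, N m; "tcp_pos": TCP position; "eef_rot": TCP orientation; "contact_force": force on the tool from outside, world axes, zero at the start; "wrist_torque": the same for the moment, N m; "grip_width": finger opening in m; "grasp_force": force on a finger pad.
Only numpy, scipy, OpenCV 4.12 (cv2) and the standard library are available. Lean on these libraries where they do the work, as an engineer would, in place of code of your own. Each camera call takes 0.05 s, during which the arm holds its last target. There are 200 camera calls.

## Working session

There is one attempt and no reset: what is moved stays moved. The work goes in short steps, Python scripts to look and compute and a tool call to move; the robot and the scene stay as the last step left them, time stands still between calls to the robot, and variables do not carry over. Pictures are saved under pics/ and viewed, at most 10 in all, crops included, and the job is handed in when it is done.

Besides the shell and the picture viewer there is one more tool, called after "Request:" as name(argument=value, ...), one argument or row to a line, values as JSON. move_arm: Moves the arm, as the interface text tells. Its arguments: {"type":"object","properties":{"dp":{"type":"array","items":{"type":"array","items":{"type":"number"}}},"turn":{"type":"array","items":{"type":"array","items":{"type":"number"}}},"fingers":{"type":"number"}},"required":["dp","turn"]}

```bash
mkdir -p pics; cat > h.py <<'E'
import numpy as np, cv2
from scipy.spatial.transform import Rotation as R
from station import *
def rot(a):
    a=np.array(a,float)
    if a.shape==(3,3): return a
    if a.size==4: return R.from_quat(a).as_matrix()
    return R.from_rotvec(a).as_matrix()
def cloud(name):
    c=camera_params(name); im,d=snapshot(name)
    K=np.array([[c['fx'],0,c['cx']],[0,c['fy'],c['cy']],[0,0,1]])
    v,u=np.mgrid[0:384,0:512]
    n=cv2.undistortPoints(np.stack([u,v],-1).reshape(-1,1,2).astype(np.float32),K,np.array(c['distortion'],float)).reshape(384,512,2)
    P=np.stack([n[...,0]*d,-n[...,1]*d,-d],-1)
    W=P@rot(c['attitude']).T+np.array(c['xyz']); W[d==0]=np.nan
    return im,W
E
python3 - <<'E'
from h import *
a=[]
for n in("scene","side","wrist"):
    print(camera_params(n)); im,W=cloud(n); np.savez(n,im=im,W=W); a.append(im)
cv2.imwrite('pics/a.png',cv2.resize(a[0],(800,600))); cv2.imwrite('pics/b.png',np.hstack([cv2.resize(x,(400,300)) for x in a[1:]]))
print(read_state())
E
```

```text
{'fx': 365.41013470344313, 'fy': 365.41013470344313, 'cx': 256.3128336103035, 'cy': 189.9878473305953, 'distortion': array([-0.10440583,  0.        ,  0.        ,  0.        ,  0.        ]), 'xyz': array([1.07552353, 0.06727604, 0.9252036 ]), 'attitude': array([0.42203846, 0.46359173, 1.63262604])}
{'fx': 423.60811880415014, 'fy': 423.60811880415014, 'cx': 255.00796639611283, 'cy': 183.83867242076778, 'distortion': array([-0.05664624,  0.        ,  0.        ,  0.        ,  0.        ]), 'xyz': array([ 0.40283942, -0.84510059,  0.80775544]), 'attitude': array([ 0.85502997, -0.07240609, -0.20536948])}
{'fx': 296.527467735172, 'fy': 296.527467735172, 'cx': 251.72840932030263, 'cy': 192.5970235213136, 'distortion': array([-0.0684388,  0.       ,  0.       ,  0.       ,  0.       ]), 'xyz': array([0.62331133, 0.06732726, 0.38409598]), 'attitude': array([-0.25290594,  0.00245159, -0.000459  ])}
{'clock': 0.15, 'q': array([-1.26116848e-01,  2.21033059e-01,  1.52734743e+00,  3.79781327e-06,
        1.39470512e+00, -1.26109261e-01]), 'dq': array([ 0.00090759, -0.00039932, -0.0034908 , -0.00025547,  0.00033569,
       -0.00220867]), 'joint_torque': array([ 5.44750201e-04, -4.95191681e+01, -3.87881935e+01,  6.99610985e-02,
        5.31197037e-02, -7.11234907e-05]), 'tcp_pos': array([6.24522616e-01, 4.74614827e-05, 2.21696405e-01]), 'eef_rot': array([-2.22061434e+00, -2.22059601e+00,  1.43133795e-03]), 'contact_force': array([ 0.05257509, -0.11439126,  0.58522042]), 'wrist_torque': array([ 0.00747324, -0.04619129,  0.02841496]), 'grasp_force': 0.0, 'grip_width': 0.08702057145115748}
```

View pics/a.png

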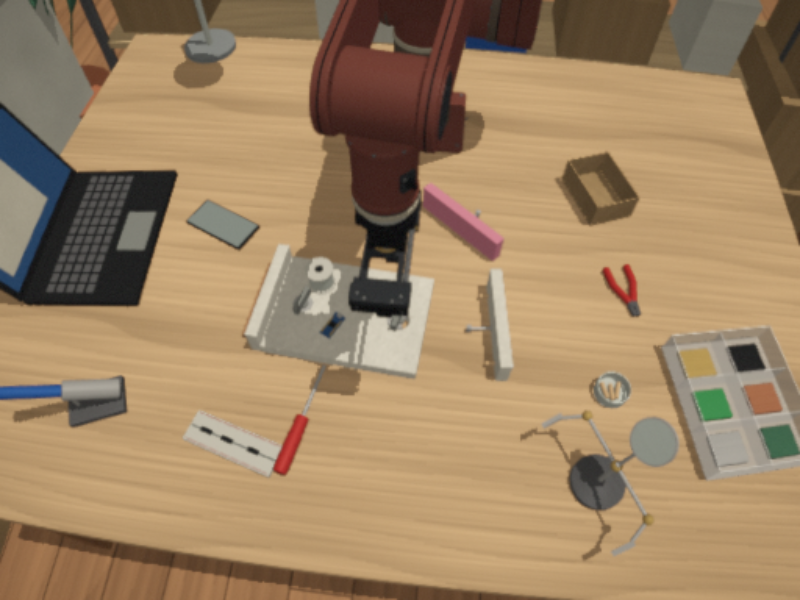

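View pics/b.png

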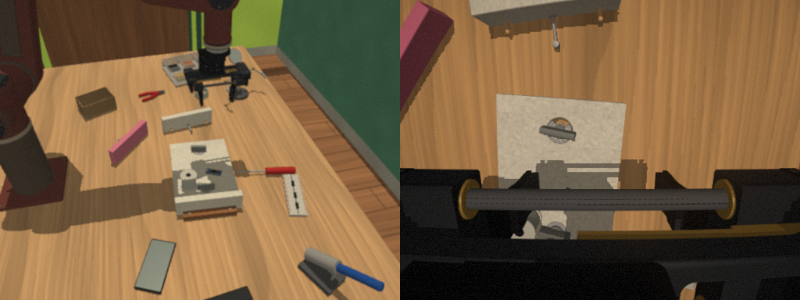

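The white leg is at about (500,323) in the scene picture, with its bolt at (470,328). The pink look-alike at (462,220) is to be left alone, because the task names the white leg. The board's bare end is at (425,325) and its wing at (400,322). The driver is at (300,420) and the tin at (610,390). I'll measure and confirm with a crop.

```bash
python3 - <<'E'
from h import *
for n in("scene","wrist","side"):
    f=np.load(n+'.npz'); W=f['W']; im=f['im'].astype(int)
    x,y,z=np.moveaxis(W,-1,0)
    gray=(im.max(-1)-im.min(-1))<60
    def rect(m,t):
        p=W[m][:,:2]
        if len(p)<30: print(n,t,len(p));return
        r=cv2.minAreaRect((p*1000).astype(np.float32)); print(n,t,len(p),'c',np.round(r[0],1),'size',np.round(r[1],1),'ang',round(r[2],2),'z',np.round(np.nanmedian(W[m][:,2])*1000,1),'med',np.round(np.median(p,0)*1000,1))
    A=(x>.45)&(x<.8)&(y>.13)&(y<.34)&gray
    m=A&(z>.052)&(z<.068)
    k,l,s,_=cv2.connectedComponentsWithStats(m.astype(np.uint8))
    for i in range(1,k):
        if s[i,4]>100: rect(l==i,'leg')
    B=(x>.45)&(x<.8)&(y>-.25)&(y<.14)
    m=B&(z>.019)&(z<.030)&gray
    k,l,s,_=cv2.connectedComponentsWithStats(m.astype(np.uint8)); 
    rect(l==1+s[1:,4].argmax(),'board')
    m=B&(z>.038)&(z<.052)&(y>0)&(y<.1)
    k,l,s,_=cv2.connectedComponentsWithStats(m.astype(np.uint8))
    for i in range(1,k):
        if s[i,4]>15: rect(l==i,'wing')
    m=A&(z>.008)&(z<.03)&(y<.22)&(y>.12)
    rect(m,'bolt')
    if n=="scene": c1=cv2.resize(im[150:260,230:340].astype(np.uint8),(500,500))
    if n=="wrist": c2=cv2.resize(im[0:250,80:330].astype(np.uint8),(300,300))
c2=cv2.copyMakeBorder(c2,0,200,0,0,cv2.BORDER_CONSTANT)
cv2.imwrite('pics/c.png',np.hstack([c1,c2]))
E
```

```text
scene leg 508 c [558.4 192.5] size [195.7  22.7] ang 6.32 z 60.2 med [565.1 192. ]
scene board 4445 c [555.3 -88.7] size [298.7 203.5] ang 85.46 z 24.5 med [590.2 -94. ]
scene wing 33 c [579.    6.4] size [ 9.8 23.1] ang 80.78 z 45.4 med [580.8   6.1]
scene bolt 166 c [566.2 164.4] size [194.5  55.7] ang 12.12 z 16.2 med [564.4 180.9]
wrist leg 1736 c [533.3 174.9] size [ 20.5 156.6] ang 89.02 z 60.0 med [503.3 177.6]
wrist board 17083 c [561.1 -20.8] size [156.3 200.1] ang 85.44 z 24.4 med [563.7 -12.1]
wrist wing 396 c [563.3   6.2] size [10.4 53. ] ang 77.34 z 45.9 med [561.6   7.2]
wrist bolt 1483 c [558.9 155. ] size [198.3  47.3] ang 6.44 z 17.3 med [560.1 175.7]
side leg 393 c [559.  185.4] size [196.5  29.6] ang 7.4 z 60.4 med [557.4 182.8]
side board 4253 c [561.1 -68.5] size [253.2 198.4] ang 85.16 z 25.3 med [567.5 -71.1]
side wing 62 c [568.2   5.6] size [11.7 52. ] ang 81.25 z 46.0 med [560.6   4.8]
side bolt 376 c [559.6 159.2] size [197.2  56.9] ang 2.75 z 19.1 med [560.1 176.7]
```

View pics/c.png

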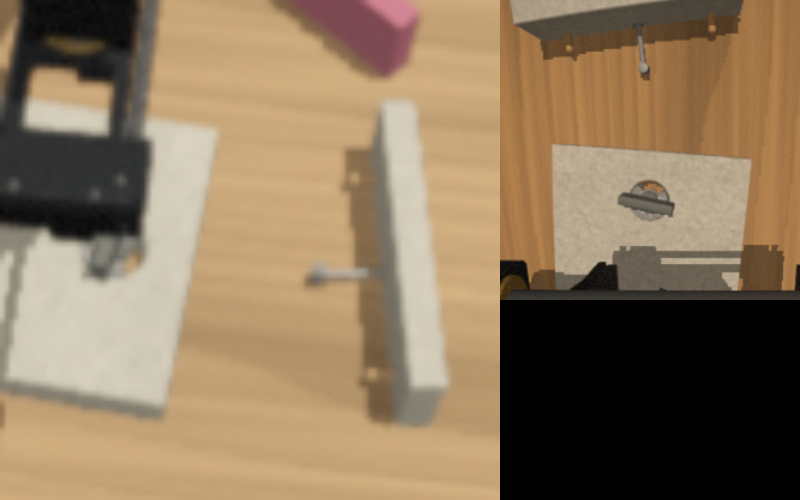

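The crop confirms it: the white leg with bolt (head at crop (320,272)) and dowels is the loose one. The wing is slightly clockwise of open, by about 0.14 rad. I'll move over the leg while turning the gripper.

Request:
move_arm(
  dp=[
    [-0.0066,0.019,-0.005],
    [-0.0066,0.019,-0.005],
    [-0.0066,0.019,-0.005],
    [-0.0066,0.019,-0.005],
    [-0.0066,0.019,-0.005],
    [-0.0066,0.019,-0.005],
    [-0.0066,0.019,-0.005],
    [-0.0066,0.019,-0.005],
    [-0.0066,0.019,-0.005],
    [-0.0066,0.019,-0.005],
  ],
  turn=[
    [0,0,8.5],
    [0,0,8.5],
    [0,0,8.5],
    [0,0,8.5],
    [0,0,8.5],
    [0,0,8.5],
    [0,0,8.5],
    [0,0,8.5],
    [0,0,8.5],
    [0,0,8.5],
  ],
  fingers=1,
)

```text
clock: 1.15
tcp_pos: [0.5584, 0.1907, 0.172]
eef_rot: [-0.127, -3.138, 0.0]
contact_force: [0.0, -0.1, 0.6]
grip_width: 0.0869
grasp_force: 0.0
```

Request:
move_arm(
  dp=[
    [0,0,-0.01],
    [0,0,-0.01],
    [0,0,-0.01],
    [0,0,-0.01],
    [0,0,-0.01],
    [0,0,0],
  ],
  turn=[
    [0,0,5.7],
    [0,0,5.7],
    [0,0,0],
    [0,0,0],
    [0,0,0],
    [0,0,0],
  ],
)

```text
clock: 1.75
tcp_pos: [0.5578, 0.1896, 0.1204]
eef_rot: [0.173, -3.134, 0.001]
contact_force: [-1.0, 1.2, 0.2]
grip_width: 0.0869
grasp_force: 0.0
```

```bash
cat > m.py <<'E'
from h import *
import sys
def rect(W,m,t):
    p=W[m][:,:2]
    if len(p)<20: return
    r=cv2.minAreaRect((p*1000).astype(np.float32)); print(t,len(p),'c',np.round(r[0],1),'size',np.round(r[1],1),'ang',round(r[2],2),'z',np.round(np.nanmedian(W[m][:,2])*1000,1))
def run(name,jobs):
    im,W=cloud(name); x,y,z=np.moveaxis(W,-1,0); g=(np.ptp(im.astype(int),axis=-1))<60
    for t,(x0,x1,y0,y1,z0,z1) in jobs.items():
        m=g&(x>x0)&(x<x1)&(y>y0)&(y<y1)&(z>z0)&(z<z1)
        k,l,s,_=cv2.connectedComponentsWithStats(m.astype(np.uint8))
        if k>1: rect(W,l==1+s[1:,4].argmax(),name+' '+t)
    return im
E
python3 - <<'E'
from m import *
s=read_state(); print(s['tcp_pos'],s['eef_rot'],s['q'],s['contact_force'])
print('tool y',R.from_rotvec(s['eef_rot']).as_matrix()[:,1])
J={'board':(.4,.8,-.25,.14,.019,.03),'wing':(.5,.65,-.03,.05,.036,.052),'leg':(.4,.8,.13,.3,.055,.065)}
a=run('scene',J); run('side',J); b=run('wrist',J)
cv2.imwrite('pics/d.png',np.hstack([cv2.resize(a,(400,300)),cv2.resize(b,(400,300))]))
E
```

```text
[0.55776061 0.18955025 0.12040671] [ 1.72807289e-01 -3.13350751e+00  7.92769940e-04] [ 1.93795088e-01  2.30900326e-01  1.71355809e+00 -4.38215603e-05
  1.20049582e+00 -1.48717009e+00] [-0.98048237  1.16894066  0.15425465]
tool y [-1.09962493e-01  9.93935685e-01 -3.21444271e-04]
scene board 5450 c [554.6 -89.4] size [300.5 205.1] ang 85.47 z 24.6
scene wing 73 c [563.5   9.2] size [10.  52.6] ang 77.49 z 45.5
scene leg 411 c [576.6 194.5] size [160.3  22.9] ang 6.58 z 60.4
side board 4306 c [560.8 -67.9] size [253.9 197.8] ang 85.17 z 25.3
side wing 100 c [567.6   3.7] size [12.2 52.4] ang 74.48 z 44.3
side leg 347 c [558.3 187.2] size [196.2  27.6] ang 6.57 z 60.7
wrist board 15649 c [539.9   5.2] size [109.1 153.7] ang 85.18 z 24.3
wrist wing 1007 c [562.4   6.8] size [11.1 53.8] ang 77.85 z 45.6
wrist leg 4934 c [522.6 184.3] size [133.2  22.1] ang 6.48 z 60.3
```

View pics/d.png

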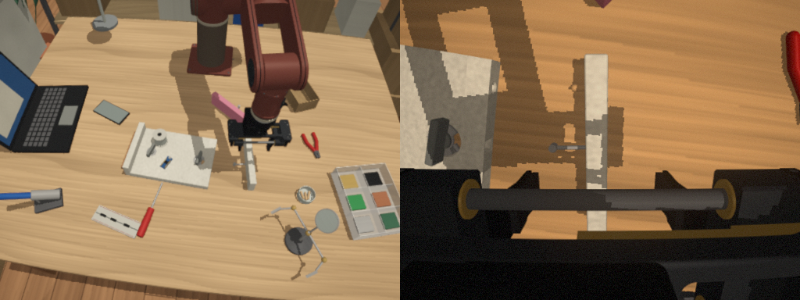

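Wrist picture: bolt head at (553,148) and leg top at (596,140), with the fingers straddling the leg. I'll lower and grip.

Request:
move_arm(
  dp=[
    [0,-0.001,-0.018],
    [0,0,-0.018],
    [0,0,-0.018],
    [0,0,-0.018],
    [0,0,-0.014],
    [0,0,-0.002],
    [0,0,0],
  ],
  turn=[
    [0,0,0],
    [0,0,0],
    [0,0,0],
    [0,0,0],
    [0,0,0],
    [0,0,0],
    [0,0,0],
  ],
)

```text
clock: 2.6
tcp_pos: [0.559, 0.189, 0.0346]
eef_rot: [0.175, -3.136, 0.0]
contact_force: [0.3, -1.2, -0.4]
grip_width: 0.0875
grasp_force: 0.0
```

Request:
move_arm(
  dp=[
    [0,0,0],
    [0,0,0],
    [0,0,0],
    [0,0,0],
    [0,0,0],
    [0,0,0],
    [0,0,0],
    [0,0,0],
  ],
  turn=[
    [0,0,0],
    [0,0,0],
    [0,0,0],
    [0,0,0],
    [0,0,0],
    [0,0,0],
    [0,0,0],
    [0,0,0],
  ],
  fingers=0,
)

```text
clock: 3.4
tcp_pos: [0.559, 0.189, 0.0345]
eef_rot: [0.175, -3.137, 0.0]
contact_force: [-0.4, -1.1, 0.0]
grip_width: 0.0307
grasp_force: 0.0
```

```bash
python3 - <<'E'
from m import *
s=read_state(); print(s['tcp_pos'],s['eef_rot'],s['contact_force'],s['wrist_torque'],s['grip_width'])
print('tool y',R.from_rotvec(s['eef_rot']).as_matrix()[:,1])
J={'board':(.4,.8,-.25,.14,.019,.03),'wing':(.5,.65,-.03,.05,.038,.052),'leg':(.4,.8,.13,.3,.056,.066),'bolt':(.53,.59,.13,.172,.008,.03),'head':(.53,.59,.13,.155,.013,.025)}
im=run('wrist',J)
cv2.imwrite('pics/e.png',cv2.resize(im,(800,600)))
E
```

```text
[0.55896367 0.18899159 0.03451141] [ 1.75347310e-01 -3.13661752e+00  5.48137356e-05] [-0.40950027 -1.12418899  0.02612258] [ 0.13739947 -0.04588621  0.02354406] 0.03069111866035039
tool y [-1.11458299e-01  9.93769111e-01 -3.05047439e-05]
wrist board 9222 c [524.3  44.6] size [ 34.5 115.7] ang 86.03 z 24.3
wrist leg 9582 c [503.6 182.2] size [94.7 22.1] ang 6.52 z 60.3
wrist bolt 316 c [558.7 152.4] size [ 6.6 39.2] ang 1.69 z 13.9
wrist head 91 c [559.4 150.3] size [4.8 9.3] ang 4.35 z 14.4
```

View pics/e.png

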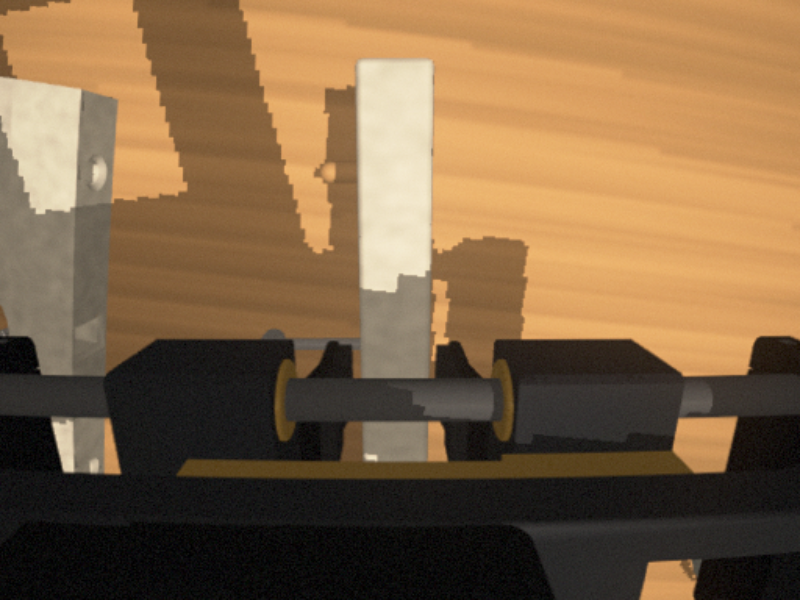

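Gripper still closing. Leg end at (395,60), dowel at (328,172), board corner at (115,97). Let it finish.

Request:
move_arm(
  dp=[
    [0,0,0],
    [0,0,0],
    [0,0,0],
    [0,0,0],
    [0,0,0],
  ],
  turn=[
    [0,0,0],
    [0,0,0],
    [0,0,0],
    [0,0,0],
    [0,0,0],
  ],
)

```text
clock: 3.95
tcp_pos: [0.5589, 0.189, 0.0345]
eef_rot: [0.175, -3.137, -0.0]
contact_force: [0.2, 0.8, -0.3]
grip_width: 0.0219
grasp_force: 30.0
```

Request:
move_arm(
  dp=[
    [0.0016,-0.0066,0],
    [0.0016,-0.0066,0],
    [0.0016,-0.0066,0],
    [0.0016,-0.0066,0],
    [0.0016,-0.0066,0],
    [0.0016,-0.0066,0],
    [0.0016,-0.0066,0],
    [0.0016,-0.0066,0],
    [0.002,-0.0066,0],
    [0.002,-0.0066,0],
  ],
  turn=[
    [0,0,-1.1],
    [0,0,-1.1],
    [0,0,-1.1],
    [0,0,-1.1],
    [0,0,-1.1],
    [0,0,-1.1],
    [0,0,-1.1],
    [0,0,-1.1],
    [0,0,-1.1],
    [0,0,-1.1],
  ],
)

```text
clock: 4.95
tcp_pos: [0.5759, 0.1224, 0.0345]
eef_rot: [-0.129, -3.139, 0.0]
contact_force: [0.2, 0.1, -1.9]
grip_width: 0.022
grasp_force: 30.0
```

Request:
move_arm(
  dp=[
    [0,0,0],
    [0,0,0],
  ],
  turn=[
    [0,0,0],
    [0,0,0],
  ],
)

```text
clock: 5.15
tcp_pos: [0.5758, 0.1227, 0.0345]
eef_rot: [-0.127, -3.139, 0.0]
contact_force: [0.4, -1.0, -1.9]
grip_width: 0.0219
grasp_force: 30.0
```

```bash
cat > n.py <<'E'
from m import *
s=read_state(); print(s['tcp_pos'],s['contact_force'],s['wrist_torque'],s['grip_width'])
print('tool y',R.from_rotvec(s['eef_rot']).as_matrix()[:,1])
im,W=cloud('wrist'); th=np.radians(-4.6); 
# coordinates in nominal board frame, mm, origin mid bare end
o=np.array([.5673,.0571]); Rb=np.array([[np.cos(th),-np.sin(th)],[np.sin(th),np.cos(th)]])
L=(W[...,:2]-o)@Rb*1000; z=W[...,2]*1000; g=np.ptp(im.astype(int),axis=-1)<60
def fit(m,ax,lo,hi,side,bin=4):
    # extreme edge along axis ax, binned over other axis
    p=L[m]; b=p[:,1-ax]; E=[]
    for c in np.arange(lo,hi,bin):
        q=p[(b>=c)&(b<c+bin)][:,ax]
        if len(q)>4: E.append((c+bin/2,np.percentile(q,98 if side>0 else 2)))
    E=np.array(E); k=np.polyfit(E[:,0],E[:,1],1) if len(E)>2 else [np.nan]*2
    return np.round(np.degrees(np.arctan(k[0])),2),np.round(np.median(E[:,1]),2),np.round(E[-1],1)
bo=g&(z>20)&(z<28)&(L[...,1]<8)&(L[...,1]>-120)&(abs(L[...,0])<120)
le=g&(z>55)&(z<65)&(L[...,1]>-5)&(L[...,1]<150)&(abs(L[...,0])<125)
print('board end',fit(bo,1,-95,-50,1),'side',fit(bo,0,-60,-5,-1))
ly=np.nanmedian(L[le][:,1])
print('leg y',ly,'-y edge',fit(le,1,-95,-40,-1),'+y edge',fit(le,1,-95,-40,1),'end',fit(le,0,ly-8,ly+8,-1))
E
python3 n.py
```

```text
[0.57582534 0.12267643 0.0344587 ] [ 0.4069452  -0.97537173 -1.86916964] [ 0.02164607 -0.07578159  0.02035058] 0.02186473531877217
tool y [ 8.05469521e-02  9.96750805e-01 -1.47660257e-04]
board end (np.float64(0.01), np.float64(-0.62), array([-49. ,  -0.7])) side (np.float64(-0.87), np.float64(-98.01), array([ -6. , -98.3]))
leg y 64.80130808504694 -y edge (np.float64(-0.43), np.float64(54.38), array([-41. ,  54.4])) +y edge (np.float64(-0.1), np.float64(75.19), array([-41. ,  75.2])) end (np.float64(-1.08), np.float64(-97.89), array([ 70.8, -97.9]))
```

Offset x is about 0.3 mm and yaw within 0.2°. Slide in, feeling the force.

Request:
move_arm(
  dp=[
    [-0.0003,-0.004,0],
    [-0.0003,-0.004,0],
    [-0.0003,-0.003,0],
    [-0.0003,-0.003,0],
    [-0.0003,-0.003,0],
    [-0.0003,-0.003,0],
  ],
  turn=[
    [0,0,0],
    [0,0,0],
    [0,0,0],
    [0,0,0],
    [0,0,0],
    [0,0,0],
  ],
)

```text
clock: 5.8
tcp_pos: [0.5739, 0.1027, 0.0345]
eef_rot: [-0.126, -3.139, 0.0]
contact_force: [-0.6, -0.1, -2.9]
grip_width: 0.0221
grasp_force: 30.0
```

Request:
move_arm(
  dp=[
    [-0.00025,-0.003,0],
    [-0.00025,-0.003,0],
    [-0.00025,-0.003,0],
    [-0.00025,-0.003,0],
    [-0.00025,-0.002,0],
    [0,0,0],
  ],
  turn=[
    [0,0,0],
    [0,0,0],
    [0,0,0],
    [0,0,0],
    [0,0,0],
    [0,0,0],
  ],
)

```text
clock: 6.4
tcp_pos: [0.5727, 0.0887, 0.0346]
eef_rot: [-0.127, -3.139, 0.0]
contact_force: [-0.5, 0.1, -2.7]
grip_width: 0.0219
grasp_force: 30.0
```

```bash
python3 n.py
```

```text
[0.57272227 0.08869017 0.03455143] [-0.47277016  0.09773775 -2.71352679] [ 0.11996772 -0.01313432  0.02711129] 0.02186283221095848
tool y [ 8.05351785e-02  9.96751765e-01 -7.01020313e-05]
board end (np.float64(-0.47), np.float64(-1.89), array([-49. ,  -2.1])) side (np.float64(0.58), np.float64(-98.06), array([ -6. , -97.7]))
leg y 30.67738228012236 -y edge (np.float64(-0.35), np.float64(20.34), array([-41. ,  20.3])) +y edge (np.float64(-0.11), np.float64(41.11), array([-41. ,  41.2])) end (np.float64(-1.38), np.float64(-98.14), array([ 36.7, -98.2]))
```

Request:
move_arm(
  dp=[
    [-0.00016,-0.002,0],
    [-0.00016,-0.002,0],
    [-0.00016,-0.002,0],
    [-0.00016,-0.002,0],
    [0,0,0],
  ],
  turn=[
    [0,0,0],
    [0,0,0],
    [0,0,0],
    [0,0,0],
    [0,0,0],
  ],
)

```text
clock: 6.95
tcp_pos: [0.5721, 0.0807, 0.0345]
eef_rot: [-0.126, -3.139, 0.0]
contact_force: [0.5, -0.8, -1.9]
grip_width: 0.0216
grasp_force: 30.0
```

Request:
move_arm(
  dp=[
    [-0.00016,-0.002,0],
    [-0.00016,-0.002,0],
    [-0.00016,-0.002,0],
    [0,0,0],
  ],
  turn=[
    [0,0,0],
    [0,0,0],
    [0,0,0],
    [0,0,0],
  ],
)

```text
clock: 7.35
tcp_pos: [0.5716, 0.0747, 0.0345]
eef_rot: [-0.126, -3.139, 0.0]
contact_force: [-0.4, 0.1, -2.3]
grip_width: 0.0217
grasp_force: 30.0
```

Request:
move_arm(
  dp=[
    [-8e-05,-0.001,0],
    [-8e-05,-0.001,0],
    [-8e-05,-0.001,0],
    [-8e-05,-0.001,0],
    [-8e-05,-0.001,0],
    [0,0,0],
  ],
  turn=[
    [0,0,0],
    [0,0,0],
    [0,0,0],
    [0,0,0],
    [0,0,0],
    [0,0,0],
  ],
)

```text
clock: 7.95
tcp_pos: [0.5712, 0.0699, 0.0345]
eef_rot: [-0.126, -3.139, 0.0]
contact_force: [0.2, 0.2, -1.8]
grip_width: 0.0218
grasp_force: 30.0
```

Request:
move_arm(
  dp=[
    [0,-0.0004,0],
    [0,-0.0004,0],
    [0,-0.0004,0],
    [0,0,0],
  ],
  turn=[
    [0,0,0],
    [0,0,0],
    [0,0,0],
    [0,0,0],
  ],
)

```text
clock: 8.35
tcp_pos: [0.5712, 0.0688, 0.0345]
eef_rot: [0.126, 3.139, -0.0]
contact_force: [-0.2, 0.1, -2.0]
grip_width: 0.0221
grasp_force: 30.0
```

Request:
move_arm(
  dp=[
    [0,-0.0003,0],
    [0,-0.0003,0],
    [0,0,0],
  ],
  turn=[
    [0,0,0],
    [0,0,0],
    [0,0,0],
  ],
)

```text
clock: 8.65
tcp_pos: [0.5712, 0.0683, 0.0345]
eef_rot: [-0.126, -3.139, -0.0]
contact_force: [-0.2, 1.0, -2.8]
grip_width: 0.0218
grasp_force: 30.0
```

Request:
move_arm(
  dp=[
    [0,-0.0003,0],
    [0,-0.0003,0],
    [0,0,0],
  ],
  turn=[
    [0,0,0],
    [0,0,0],
    [0,0,0],
  ],
)

```text
clock: 8.95
tcp_pos: [0.5713, 0.0682, 0.0346]
eef_rot: [0.126, 3.139, 0.001]
contact_force: [-0.3, 3.7, -1.7]
grip_width: 0.0218
grasp_force: 30.0
```

Request:
move_arm(
  dp=[
    [0,-0.0003,0],
    [0,-0.0003,0],
    [0,0,0],
  ],
  turn=[
    [0,0,0],
    [0,0,0],
    [0,0,0],
  ],
)

```text
clock: 9.25
tcp_pos: [0.5712, 0.0681, 0.0346]
eef_rot: [0.126, 3.139, 0.003]
contact_force: [-0.3, 7.5, -2.4]
grip_width: 0.022
grasp_force: 30.0
```

Contact felt at 7.5 N, about where home was expected. Relax, release, rise, and look.

Request:
move_arm(
  dp=[
    [0,0.0006,0],
    [0,0.0004,0],
    [0,0,0],
  ],
  turn=[
    [0,0,0],
    [0,0,0],
    [0,0,0],
  ],
)

```text
clock: 9.55
tcp_pos: [0.5712, 0.0682, 0.0345]
eef_rot: [0.126, 3.139, 0.0]
contact_force: [0.3, 4.4, -1.6]
grip_width: 0.022
grasp_force: 30.0
```

Request:
move_arm(
  dp=[
    [0,0,0],
    [0,0,0],
    [0,0,0],
    [0,0,0],
    [0,0,0],
  ],
  turn=[
    [0,0,0],
    [0,0,0],
    [0,0,0],
    [0,0,0],
    [0,0,0],
  ],
  fingers=0.45,
)

```text
clock: 10.05
tcp_pos: [0.5713, 0.0678, 0.0347]
eef_rot: [0.126, 3.139, -0.0]
contact_force: [0.3, 0.2, 0.2]
grip_width: 0.0386
grasp_force: 0.0
```

Request:
move_arm(
  dp=[
    [0,0,0.01],
    [0,0,0.02],
    [0,0,0.02],
    [0,0,0.02],
    [0,0,0.02],
    [0,0,0],
  ],
  turn=[
    [0,0,0],
    [0,0,0],
    [0,0,0],
    [0,0,0],
    [0,0,0],
    [0,0,0],
  ],
)

```text
clock: 10.65
tcp_pos: [0.5739, 0.068, 0.1287]
eef_rot: [0.126, 3.132, 0.0]
contact_force: [1.0, 0.3, 0.7]
grip_width: 0.0396
grasp_force: 0.0
```

```bash
python3 n.py; python3 - <<'E'
from m import *
J={'wing':(.5,.65,-.03,.04,.038,.052),'leg':(.4,.8,.05,.1,.055,.065)}
im=run('wrist',J); run('scene',J)
cv2.imwrite('pics/f.png',cv2.resize(im,(800,600)))
E
```

```text
[0.5738635  0.06797151 0.12871517] [0.95142055 0.32436145 0.66120839] [ 0.15248599 -0.05578831 -0.00984727] 0.039593527997431335
tool y [8.00950365e-02 9.96787166e-01 3.61332467e-04]
board end (np.float64(-0.21), np.float64(-4.32), array([-49. ,  -4.4])) side (np.float64(1.96), np.float64(-96.94), array([ -6. , -95.5]))
leg y 10.578275952794094 -y edge (np.float64(-0.31), np.float64(-0.02), array([-41. ,  -0.3])) +y edge (np.float64(0.11), np.float64(21.09), array([-41. ,  20.9])) end (np.float64(0.71), np.float64(-97.09), array([ 16.6, -96.9]))
wrist wing 730 c [562.5   6.1] size [10.4 53.6] ang 78.54 z 45.9
wrist leg 4912 c [536.5  70.1] size [ 22.2 136.9] ang 85.34 z 60.3
scene wing 71 c [563.5   9.8] size [10.5 53.2] ang 76.76 z 46.2
scene leg 426 c [587.6  69.6] size [ 22.  163.4] ang 85.38 z 60.6
```

View pics/f.png

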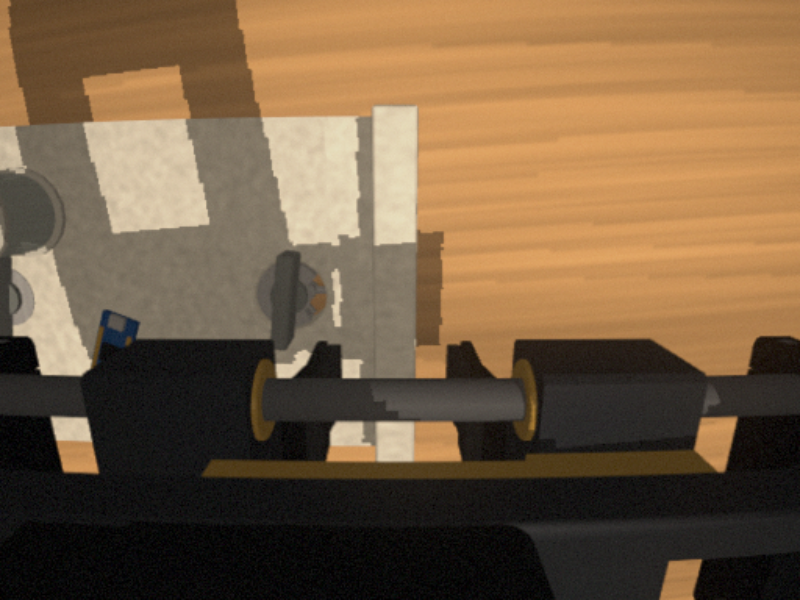

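The leg is home with its top at (395,270), flush and square. The wing is at (285,300), the module at (120,330) and the spool at (15,215), both well clear. Next, go to the wing.

Request:
move_arm(
  dp=[
    [-0.002,-0.0125,0],
    [-0.002,-0.0125,0],
    [-0.002,-0.0125,0],
    [-0.002,-0.0125,0],
    [-0.0032,-0.0117,-0.02],
    [0,0,-0.02],
    [0,0,-0.02],
    [0,0,0],
  ],
  turn=[
    [0,0,-2.5],
    [0,0,-2.5],
    [0,0,-2.5],
    [0,0,0],
    [0,0,0],
    [0,0,0],
    [0,0,0],
    [0,0,0],
  ],
)

```text
clock: 11.6
tcp_pos: [0.5572, 0.0055, 0.0614]
eef_rot: [-0.332, -3.118, -0.0]
contact_force: [-0.3, -0.3, 0.1]
grip_width: 0.0391
grasp_force: 0.0
```

```bash
python3 - <<'E'
from m import *
s=read_state(); print(s['tcp_pos'],s['q'],s['contact_force'],s['wrist_torque'],s['grip_width'])
print('tool R',R.from_rotvec(s['eef_rot']).as_matrix().round(4))
J={'wing':(.5,.65,-.03,.04,.038,.052)}
im=run('wrist',J); run('scene',J)
E
```

```text
[0.55722878 0.00551484 0.06144725] [-1.31581192e-01  2.38228806e-01  1.82907144e+00 -7.74128078e-05
  1.08026867e+00 -1.49001906e+00] [-0.27994112 -0.34397643  0.12045652] [ 0.14365509 -0.03148227  0.0294008 ] 0.03905803913144206
tool R [[-9.775e-01  2.107e-01 -5.900e-03]
 [ 2.107e-01  9.775e-01  7.000e-04]
 [ 6.000e-03 -6.000e-04 -1.000e+00]]
wrist wing 739 c [551.6   8.6] size [ 9.6 30.7] ang 77.79 z 46.0
scene wing 70 c [563.    9.6] size [10.1 52.6] ang 77.0 z 45.6
```

Request:
move_arm(
  dp=[
    [0.0027,0.0004,-0.002],
    [0.0028,0.0004,-0.01],
    [0,0,-0.01],
    [0,0,-0.009],
    [0,0,0],
    [0,0,0],
  ],
  turn=[
    [0,0,0],
    [0,0,0],
    [0,0,0],
    [0,0,0],
    [0,0,0],
    [0,0,0],
  ],
)

```text
clock: 12.3
tcp_pos: [0.565, 0.0072, 0.0329]
eef_rot: [-0.331, -3.123, -0.0]
contact_force: [-0.0, -0.1, 0.7]
grip_width: 0.0394
grasp_force: 0.0
```

```bash
python3 - <<'E'
from m import *
s=read_state(); print(s['tcp_pos'],s['q'],s['contact_force'],s['wrist_torque'],s['grip_width'])
print('tool R',R.from_rotvec(s['eef_rot']).as_matrix().round(4))
E
```

```text
[0.56498287 0.00724512 0.0328764 ] [-1.26743061e-01  2.94211540e-01  1.82323964e+00  1.05736599e-05
  1.02550203e+00 -1.48652082e+00] [-0.01502743 -0.09992885  0.66430789] [ 0.13558045 -0.01833728  0.03567402] 0.039363411350895106
tool R [[-9.778e-01  2.095e-01 -1.300e-03]
 [ 2.095e-01  9.778e-01  2.000e-04]
 [ 1.400e-03 -1.000e-04 -1.000e+00]]
```

Request:
move_arm(
  dp=[
    [-0.0022,-0.0008,-0.002],
    [0,0,-0.002],
    [0,0,0],
    [0,0,0],
  ],
  turn=[
    [0,0,0],
    [0,0,0],
    [0,0,0],
    [0,0,0],
  ],
)

```text
clock: 12.7
tcp_pos: [0.5634, 0.0062, 0.0297]
eef_rot: [0.331, 3.124, -0.0]
contact_force: [-0.3, -0.2, -0.2]
grip_width: 0.0389
grasp_force: 0.0
```

Request:
move_arm(
  dp=[
    [0,0,0],
    [0,0,0],
    [0,0,0],
    [0,0,0],
    [0,0,0],
    [0,0,0],
    [0,0,0],
  ],
  turn=[
    [0,0,0],
    [0,0,0],
    [0,0,0],
    [0,0,0],
    [0,0,0],
    [0,0,0],
    [0,0,0],
  ],
  fingers=0,
)

```text
clock: 13.4
tcp_pos: [0.5635, 0.007, 0.0296]
eef_rot: [0.331, 3.124, 0.002]
contact_force: [1.8, 4.7, 0.0]
grip_width: 0.0094
grasp_force: 30.0
```

```bash
cat > s.py <<'E'
from m import *
s=read_state(); r=R.from_rotvec(s['eef_rot']).as_matrix()
print(s['tcp_pos'].round(4),'q6',s['q'][5].round(3),'F',s['contact_force'].round(1),'T',s['wrist_torque'].round(3),s['grip_width'].round(4),s['grasp_force'],'yaw',np.degrees(np.arctan2(r[1,1],r[0,1])).round(2)-90)
E
python3 s.py
```

```text
Traceback (most recent call last):
  File "s.py", line 3, in <module>
    print(s['tcp_pos'].round(4),'q6',s['q'][5].round(3),'F',s['contact_force'].round(1),'T',s['wrist_torque'].round(3),s['grip_width'].round(4),s['grasp_force'],'yaw',np.degrees(np.arctan2(r[1,1],r[0,1])).round(2)-90)
                                                                                                                       ^^^^^^^^^^^^^^^^^^^^^
AttributeError: 'float' object has no attribute 'round'
```

Request:
move_arm(
  dp=[
    [0.0003,0.001,0],
    [0,0,0],
  ],
  turn=[
    [0,0,0],
    [0,0,0],
  ],
)

```text
clock: 13.6
tcp_pos: [0.5635, 0.0071, 0.0296]
eef_rot: [-0.331, -3.124, 0.001]
contact_force: [-0.0, 1.0, 0.8]
grip_width: 0.0101
grasp_force: 30.0
```

```bash
sed -i "s/s\['grip_width'\].round(4)/s['grip_width']/" s.py; python3 s.py
```

```text
[0.5635 0.0071 0.0296] q6 -1.486 F [-0.   1.   0.8] T [ 0.295  0.014 -0.049] 0.01006184658121691 29.998896718025208 yaw -12.090000000000003
```

Request:
move_arm(
  dp=[
    [0,0,0],
    [0,0,0],
    [0,0,0],
    [0,0,0],
  ],
  turn=[
    [0,0,-4],
    [0,0,-4],
    [0,0,-4],
    [0,0,0],
  ],
)

```text
clock: 14.0
tcp_pos: [0.5636, 0.0073, 0.0296]
eef_rot: [-0.657, -3.072, -0.0]
contact_force: [0.2, 2.5, 1.2]
grip_width: 0.0099
grasp_force: 30.0
```

```bash
python3 s.py
```

```text
[0.5636 0.0073 0.0296] q6 -1.277 F [0.2 2.5 1.2] T [ 0.528 -0.028 -0.147] 0.00985456697571096 30.003959834575653 yaw -24.129999999999995
```

Request:
move_arm(
  dp=[
    [0,0.0003,0],
    [0,0,0],
    [0,0,0],
    [0,0,0],
    [0,0,0],
    [0,0,0],
  ],
  turn=[
    [0,0,-6],
    [0,0,-6],
    [0,0,-6],
    [0,0,-6],
    [0,0,-6],
    [0,0,0],
  ],
)

```text
clock: 14.6
tcp_pos: [0.564, 0.0078, 0.0296]
eef_rot: [1.428, 2.798, 0.001]
contact_force: [2.0, 3.9, -0.5]
grip_width: 0.0099
grasp_force: 30.0
```

```bash
python3 s.py
```

```text
[0.564  0.0078 0.0296] q6 -0.754 F [ 2.   3.9 -0.5] T [ 0.657 -0.325 -0.092] 0.009935529835478853 30.00412791967392 yaw -54.06
```

Request:
move_arm(
  dp=[
    [0,0,0],
    [0,0,0],
    [0,0,0],
    [0,0,0],
    [0,0,0],
    [0,0,0],
  ],
  turn=[
    [0,0,-6],
    [0,0,-6],
    [0,0,-6],
    [0,0,-6],
    [0,0,-6],
    [0,0,0],
  ],
)

```text
clock: 15.2
tcp_pos: [0.5646, 0.008, 0.0296]
eef_rot: [2.102, 2.333, 0.003]
contact_force: [4.1, 4.3, -2.6]
grip_width: 0.0096
grasp_force: 30.0
```

```bash
python3 s.py
```

```text
[0.5646 0.008  0.0296] q6 -0.231 F [ 4.1  4.3 -2.6] T [ 0.737 -0.709 -0.128] 0.009604162667233946 30.00403493642807 yaw -84.02
```

Request:
move_arm(
  dp=[
    [0.0007,0.0007,0],
    [0,0,0],
  ],
  turn=[
    [0,0,-6],
    [0,0,-6],
  ],
)

```text
clock: 15.4
tcp_pos: [0.5648, 0.008, 0.0296]
eef_rot: [2.335, 2.1, 0.0]
contact_force: [2.6, 2.2, -2.5]
grip_width: 0.0097
grasp_force: 30.0
```

```bash
echo "print('tau6',s['joint_torque'][5].round(3),'cam',(-4.6-np.degrees(np.arctan2(r[1,1],r[0,1]))+90).round(1)*np.pi/180)" >> s.py; python3 s.py
```

```text
[0.5648 0.008  0.0296] q6 -0.019 F [ 2.6  2.2 -2.5] T [ 0.354 -0.471  0.117] 0.009729389939327817 30.014661848545074 yaw -96.06
tau6 -1.309 cam 1.5969762655748114
```

Request:
move_arm(
  dp=[
    [0,0,0],
    [0,0,0],
  ],
  turn=[
    [0,0,0],
    [0,0,0],
  ],
)

```text
clock: 15.6
tcp_pos: [0.5648, 0.0081, 0.0296]
eef_rot: [2.331, 2.105, 0.001]
contact_force: [3.1, 1.4, -2.5]
grip_width: 0.0098
grasp_force: 30.0
```

```bash
python3 s.py
```

```text
[0.5648 0.0081 0.0296] q6 -0.023 F [ 3.1  1.4 -2.5] T [ 0.236 -0.604 -0.   ] 0.009787173664868639 30.002076029777527 yaw -95.84
tau6 -0.003 cam 1.5917402778188288
```

The moment reads true only while turning (+0.12, i.e. drag). Continue in small steps, reading during motion.

Request:
move_arm(
  dp=[
    [0.0005,0.0002,0],
    [0,0,0],
    [0,0,0],
    [0,0,0],
  ],
  turn=[
    [0,0,-3],
    [0,0,-3],
    [0,0,-3],
    [0,0,-3],
  ],
)

```text
clock: 16.0
tcp_pos: [0.5651, 0.008, 0.0296]
eef_rot: [2.54, 1.847, 0.0]
contact_force: [2.2, 0.8, -1.8]
grip_width: 0.0096
grasp_force: 30.0
```

```bash
python3 s.py
```

```text
[0.5651 0.008  0.0296] q6 0.189 F [ 2.2  0.8 -1.8] T [ 0.112 -0.401  0.109] 0.009643163696477814 30.01256614923477 yaw -107.97
tau6 -0.576 cam 1.804670446562137
```

Request:
move_arm(
  dp=[
    [0,0,0],
    [0,0,0],
    [0,0,0],
  ],
  turn=[
    [0,0,-2],
    [0,0,-2],
    [0,0,-2],
  ],
)

```text
clock: 16.3
tcp_pos: [0.5652, 0.008, 0.0296]
eef_rot: [2.633, 1.712, 0.0]
contact_force: [4.1, 0.5, -1.1]
grip_width: 0.0097
grasp_force: 30.0
```

```bash
python3 s.py
```

```text
[0.5652 0.008  0.0296] q6 0.293 F [ 4.1  0.5 -1.1] T [ 0.062 -0.496  0.119] 0.009723681076805477 30.012364089488983 yaw -113.93
tau6 -0.348 cam 1.907644872429802
```

Request:
move_arm(
  dp=[
    [0.0005,0,0],
    [0,0,0],
    [0,0,0],
  ],
  turn=[
    [0,0,-2],
    [0,0,-2],
    [0,0,-2],
  ],
)

```text
clock: 16.6
tcp_pos: [0.5653, 0.008, 0.0296]
eef_rot: [2.719, 1.572, -0.001]
contact_force: [1.7, -0.1, -0.7]
grip_width: 0.0098
grasp_force: 30.0
```

```bash
python3 s.py
```

```text
[0.5653 0.008  0.0296] q6 0.398 F [ 1.7 -0.1 -0.7] T [ 0.041 -0.248  0.105] 0.009776157003604633 30.013478100299835 yaw -119.92
tau6 -0.343 cam 2.012364627549462
```

Request:
move_arm(
  dp=[
    [0.0003,0,0],
    [0,0,0],
  ],
  turn=[
    [0,0,-2],
    [0,0,-2],
  ],
)

```text
clock: 16.8
tcp_pos: [0.5654, 0.0079, 0.0296]
eef_rot: [2.772, 1.477, -0.002]
contact_force: [0.8, 0.1, 0.5]
grip_width: 0.0103
grasp_force: 30.0
```

```bash
python3 s.py
```

```text
[0.5654 0.0079 0.0296] q6 0.468 F [0.8 0.1 0.5] T [-0.009 -0.082  0.125] 0.010252961482002027 30.014469623565674 yaw -123.92
tau6 -0.337 cam 2.0821777976292353
```

Request:
move_arm(
  dp=[
    [0,0,0],
    [0,0,0],
  ],
  turn=[
    [0,0,-2],
    [0,0,-2],
  ],
)

```text
clock: 17.0
tcp_pos: [0.5654, 0.0079, 0.0296]
eef_rot: [2.822, 1.379, -0.001]
contact_force: [0.4, -0.5, -0.6]
grip_width: 0.0096
grasp_force: 30.0
```

```bash
python3 s.py
```

```text
[0.5654 0.0079 0.0296] q6 0.538 F [ 0.4 -0.5 -0.6] T [-0.039 -0.134  0.117] 0.009611728737538293 30.018734335899353 yaw -127.92
tau6 -0.322 cam 2.1519909677090086
```

Request:
move_arm(
  dp=[
    [0,0,0],
    [0,0,0],
  ],
  turn=[
    [0,0,-2],
    [0,0,-2],
  ],
)

```text
clock: 17.2
tcp_pos: [0.5655, 0.0078, 0.0296]
eef_rot: [2.868, 1.28, -0.001]
contact_force: [0.8, -0.4, 0.5]
grip_width: 0.0095
grasp_force: 30.0
```

```bash
python3 s.py
```

```text
[0.5655 0.0078 0.0296] q6 0.607 F [ 0.8 -0.4  0.5] T [-0.014 -0.176  0.13 ] 0.009453569799302128 30.021121501922607 yaw -131.92000000000002
tau6 -0.312 cam 2.2218041377887814
```

Request:
move_arm(
  dp=[
    [0,0,0],
    [0,0,0],
  ],
  turn=[
    [0,0,-2],
    [0,0,-2],
  ],
)

```text
clock: 17.4
tcp_pos: [0.5656, 0.0078, 0.0296]
eef_rot: [2.911, 1.179, -0.001]
contact_force: [1.3, -1.1, -0.7]
grip_width: 0.0096
grasp_force: 30.0
```

```bash
python3 s.py
```

```text
[0.5656 0.0078 0.0296] q6 0.677 F [ 1.3 -1.1 -0.7] T [-0.012 -0.154  0.17 ] 0.009625601605613565 30.026206970214844 yaw -135.92000000000002
tau6 -0.294 cam 2.291617307868555
```

Request:
move_arm(
  dp=[
    [0,0,0],
    [0,0,0],
  ],
  turn=[
    [0,0,-2],
    [0,0,-2],
  ],
)

```text
clock: 17.6
tcp_pos: [0.5656, 0.0078, 0.0296]
eef_rot: [2.95, 1.076, -0.001]
contact_force: [1.5, -0.5, -0.8]
grip_width: 0.0094
grasp_force: 30.0
```

```bash
python3 s.py
```

```text
[0.5656 0.0078 0.0296] q6 0.747 F [ 1.5 -0.5 -0.8] T [-0.093 -0.265  0.258] 0.009403392722540455 30.038262605667114 yaw -139.91
tau6 -0.256 cam 2.361430477948328
```

Request:
move_arm(
  dp=[
    [0,0,0],
  ],
  turn=[
    [0,0,-1.5],
  ],
)

```text
clock: 17.7
tcp_pos: [0.5656, 0.0078, 0.0296]
eef_rot: [2.965, 1.036, -0.001]
contact_force: [1.0, -1.5, -0.7]
grip_width: 0.0098
grasp_force: 30.0
```

```bash
python3 s.py
```

```text
[0.5656 0.0078 0.0296] q6 0.774 F [ 1.  -1.5 -0.7] T [-0.245 -0.191  0.223] 0.009820377577897813 30.043782591819763 yaw -141.46
tau6 -0.046 cam 2.3893557459802373
```

Request:
move_arm(
  dp=[
    [0,0,0],
    [0,0,0],
  ],
  turn=[
    [0,0,-1],
    [0,0,-1],
  ],
)

```text
clock: 17.9
tcp_pos: [0.5657, 0.0078, 0.0296]
eef_rot: [2.983, 0.982, -0.0]
contact_force: [1.1, -3.6, -1.0]
grip_width: 0.0099
grasp_force: 30.0
```

```bash
python3 s.py
```

```text
[0.5657 0.0078 0.0296] q6 0.811 F [ 1.1 -3.6 -1. ] T [-0.609 -0.189  0.21 ] 0.009898130040874963 30.047906041145325 yaw -143.57
tau6 -0.014 cam 2.426007660272118
```

Request:
move_arm(
  dp=[
    [0,0,0],
    [0,0,0],
  ],
  turn=[
    [0,0,-1],
    [0,0,-1],
  ],
)

```text
clock: 18.1
tcp_pos: [0.5657, 0.0078, 0.0296]
eef_rot: [3.0, 0.928, -0.0]
contact_force: [1.4, -5.4, -1.0]
grip_width: 0.0099
grasp_force: 30.1
```

```bash
python3 s.py
```

```text
[0.5657 0.0078 0.0296] q6 0.847 F [ 1.4 -5.4 -1. ] T [-0.969 -0.115  0.288] 0.009868890629862386 30.055470764636993 yaw -145.64
tau6 -0.004 cam 2.4609142453120043
```

Moment is about 0.26–0.29 N m, well tight. Release and rise.

Request:
move_arm(
  dp=[
    [0,0,0],
    [0,0,0],
    [0,0,0],
    [0,0,0],
    [0,0,0],
  ],
  turn=[
    [0,0,0],
    [0,0,0],
    [0,0,0],
    [0,0,0],
    [0,0,0],
  ],
  fingers=0.4,
)

```text
clock: 18.6
tcp_pos: [0.5655, 0.0088, 0.0295]
eef_rot: [-3.001, -0.929, 0.0]
contact_force: [-0.6, 0.5, 0.3]
grip_width: 0.0329
grasp_force: 0.0
```

Request:
move_arm(
  dp=[
    [0,0,0.01],
    [0,0,0.015],
    [0,0,0.02],
    [0,0,0.02],
    [0,0,0.02],
    [0,0,0.02],
    [-0.01,-0.02,0.02],
    [-0.01,-0.02,0],
    [0,0,0],
    [0,0,0],
  ],
  turn=[
    [0,0,0],
    [0,0,0],
    [0,0,0],
    [0,0,0],
    [0,0,0],
    [0,0,0],
    [0,0,0],
    [0,0,0],
    [0,0,0],
    [0,0,0],
  ],
)

```text
clock: 19.6
tcp_pos: [0.546, -0.0316, 0.1557]
eef_rot: [3.001, 0.927, 0.003]
contact_force: [0.3, -0.9, 1.0]
grip_width: 0.0347
grasp_force: 0.0
```

```bash
python3 s.py; python3 - <<'E'
from m import *
J={'board':(.4,.8,-.25,.06,.019,.03),'wing':(.5,.65,-.03,.04,.038,.052),'leg':(.4,.8,.04,.1,.055,.066)}
im=run('wrist',J); a=run('scene',J); b=run('side',J)
cv2.imwrite('pics/g.png',np.hstack([cv2.resize(im,(400,300)),cv2.resize(a[120:270,130:330],(400,300))]))
E
```

```text
[ 0.546  -0.0316  0.1557] q6 0.769 F [ 0.3 -0.9  1. ] T [0.057 0.087 0.048] 0.03472578315707884 0.0 yaw -145.67000000000002
tau6 -0.046 cam 2.4626595745639985
wrist board 33771 c [556.6 -83.5] size [282.2 200.2] ang 85.55 z 24.4
wrist wing 653 c [563.3   6.4] size [53.4 10.1] ang 34.63 z 46.1
wrist leg 6263 c [570.2  67.2] size [ 22.9 199.3] ang 85.36 z 60.3
scene board 5288 c [555.5 -86.1] size [306.7 204.8] ang 85.27 z 24.6
scene wing 75 c [563.3   9.5] size [55.8 11.1] ang 34.89 z 45.7
scene leg 508 c [570.3  70.7] size [ 22.2 199.7] ang 85.36 z 60.5
side board 4364 c [561.1 -66.2] size [256.9 198.2] ang 85.16 z 25.3
side wing 81 c [566.8   4.7] size [52.9 11.5] ang 34.66 z 45.9
side leg 385 c [572.6  67.1] size [ 27.4 195.2] ang 86.03 z 60.6
```

View pics/g.png

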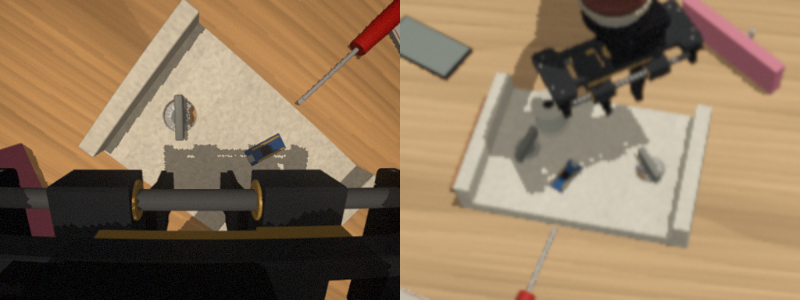

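The wing (180,117) stands turned about 141°. The leg is flush and square, and everything else is in place.

```bash
python3 -c "from station import *; print(hand_in())"
```

```text
the job is handed in; nothing more can be done
None
```

The leg is fitted and the job is handed in: the cam is turned about 2.46 rad and well tight (roughly 0.26 N m), the leg measures flush and square, and the gripper has let go and is clear; the hand-in returned no verdict.

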